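# Rinse the serving spoon at the drinks station

## Task

Turn the flow knob until its pointer lines up with the raised mark on the dial, then slide the guard hood fully home over the knob. Only then take the spoon from its sloping rest, dip its bowl into the steel rinse pot so that the whole bowl is below the rim, hold it there in the gripper for about a second, and lay the spoon back in its rest as it was. Do not lean hard on the pot with the spoon, and leave the jug, the jar and the tumbler standing where they are.

Things in the scene. Friction and masses are not known exactly. Their poses are not given: they have to be found in the camera images.
- control_box: Grey flow-control box, fixed, 106 (x) x 212 (y) x 35 mm high. Origin: centre of its underside. Knob axis at y = +55 mm on its deck, parked guard hood centred at y = -55 mm; the hood slides to the knob along the box's +y. Its yaw varies; box and rest may change sides of the table.
- flow_knob (a joint): Knob angle in rad, 0 to 1.9, growing clockwise seen from above. It starts between 0 and 0.45; at 0 its pointer is along the box's +x. It stays where it is left (about 0.06 N m friction).
- knob_grip (a point): On the knob's axis, 65.5 mm above the table, 9 mm below its top: TCP height for a grip from above. Black bar 54 mm long, 14 wide (grip width), 30 high on a 56 mm skirt (top 44.5 mm above the table). The x axis runs along the bar to its pointer end (white line on top) and turns with the knob. The hood starts 50 to 70 mm from the axis: open the gripper to 60 mm at most here.
- dial: The raised white mark, 11 x 5 x 4 mm, on the deck 35 mm from the knob's axis. Origin: on the knob's axis, 36 mm above the table; x points from there to the mark, 0.9 to 1.5 rad clockwise of the box's +x, different every time. The knob is set when the x axis of knob_grip points the same way as this x axis.
- guard (a joint): Travel of the guard hood in m: 0 parked, 0.11 fully home over the knob (hard stop). It starts between 0 and 0.02, moves along the box's +y, stays where left, friction about 1.5 N.
- guard_fin (a point): Centre of the black fin on top of the hood, 97.5 mm above the table. Fin: 56 mm along the box's x, 12 mm along y (grip width), 30 mm high, top at 112.5 mm. The aluminium hood under it is an inverted channel 88 (x) x 80 (y) mm, its top plate 82.5 mm above the table; it passes over the knob without touching it.
- spoon: Spoon, 190 mm, about 120 g, wooden handle, steel bowl. Origin: grip point, 111 mm up in the rest. Frame upright (yaw only), the spoon slopes 45 degrees in it: butt 75 mm off along (-x,+z), tip 115 mm off along (+x,-z). Handle 16 mm wide along y (grip width), 12 thick; bowl 42 mm across, 14 deep. Gripped along y from straight above it keeps its slope and needs no tipping to dip.
- spoon_tip (a point): Tip of the spoon's bowl: 81.3 mm along +x and 81.3 mm below the spoon's origin.
- rest: Fixed steel rest, holds the spoon sloping 45 degrees, bowl end low towards +x. Origin: on the table under the grip point. Base 170 (x) x 84 (y) x 8 mm. The handle lies in two U forks open upwards, 57 mm up and down the slope from the grip point, 42 mm wide outside, 26 inside; the tip stands on a foot plate. Lift out and lower in straight up and down. Upper fork top 165 mm up.
- rest_seat (a point): Where the spoon's origin lies when it is in the rest: on the rest's z axis, 111 mm above the table.
- rest_foot (a point): Where the spoon's tip lies when it is in the rest: 81.3 mm along the rest's +x, 29.7 mm above the table.
- pot: Open round steel rinse pot without a handle, fixed, outside diameter 108 mm, inside 100 mm, 90 mm high, inner floor 6 mm above the table. Origin: centre of its underside. It changes places with the jug, jar and tumbler.
- pot_rim (a point): Centre of the pot's mouth, 90 mm above the table.
- jug: Clear plastic drinks jug with a lid, 86 mm diameter, 185 mm high, loose; handle on its -x side reaches 69 mm from its axis. Origin: centre of its underside. Leave alone.
- jar: Lidded glass jar, 84 mm diameter, 120 mm high, loose. Origin: centre of its underside. Leave alone.
- tumbler: Open drinking glass, 72 mm diameter, 110 mm high, loose. Origin: centre of its underside. Narrower than the pot. Leave alone.
There are look-alikes about, which are no part of the job. What is shaped like the pot but blue or green is not meant.

How it is judged:
By the outcome, as a careful person would: the job done as asked, in the order asked, and still so for the second after the job is handed in, with the robot touching nothing.
It also fails if it takes over 72 s, if anything falls off the work surface, if the arm or the gripper's body presses on something with over 40 N, if the wrist force passes 120 N, or if a joint passes its speed limit or range.

## Robot

A 7-joint arm with a two-finger parallel gripper is mounted at the origin on the work surface. World frame = base frame: x ahead of the robot, y to its left, z up, the work surface at z = 0. Lengths are in m, angles in rad, forces in N, time in s.
With the tool pointing down it reaches from about 0.425 to 0.825 m from the base axis. Payload 3.6 kg.
Tool frame: the origin (TCP) lies between the finger pads, 19 mm behind the fingertips; this is the grasp point; z points along the fingers, y is the line along which they close (so a half turn about z gives the same grasp; the last joint's range is limited). The gripper opens to 93 mm and grips with 3 to 60 N. Pads are 15 mm wide; open, the fingers measure 128 mm over their backs; the gripper's body (75 mm by 188 mm) begins 65 mm behind the grasp point.
Start: joints at [-1.371, 0.615, -0.013, 1.423, 0.008, 1.103, -0.04], TCP at [0.145, 0.633, 0.237] pointing down, gripper open.
Joint ranges: [-3.12, 3.12], [-0.3, 2.06], [-1.34, 1.32], [0.26, 2.42], [-1.36, 4.5], [0.01, 1.98], [-2.84, 2.84]. Speed limits (rad/s): [2.79, 2.79, 3.14, 3.14, 3.14, 3.14, 3.14].

## Interface

Orientations are given as a rotation vector (axis times angle).
In Python, from cell import robot gives the robot as it stands.
- The arm moves only by the tool apply_moves, never from a script. Its arguments are lists of equal length, an entry for each row: "xyz": the shift along the world's x, y, z in units of 30 mm (1.0 is 30 mm), a list of three; "twist": the turn about the world's z in units of 10 degrees (1.0 is 10 degrees). A call has exactly 5 rows; each row is the pose to reach, as a shift and turn from the pose commanded when the call began; what a row does not reach only later rows make up. A row lasts 1/8 s, in which the tool goes at most 62.5 mm and 10.7 degrees, less where a joint would pass 70% of its speed; a pose out of reach is approached as far as the arm can. A call with a gripper value outside its range is refused whole. "hand" is the closure, from -1 (fully open) to 1 (shut), set as the call begins (left out, the last holds). The fingers move at their own pace and stop on an object; "force" is the grip in N (left out, the last holds). Time passes only in rows, so rows that repeat a pose let the fingers close, or fill a call up. It gives the time, the measured TCP pose, the force, the opening and the grip force at its end, in the units of the state.
- robot.state(): the state, without advancing time (a new reading comes with each control period).
- robot.get_image(name): name is "scene" or "top" or "wrist"; returns the picture (420x560x3 uint8, red, green, blue); there is no depth.
- robot.calibration(name): a dict with "fx", "fy", "cx", "cy" (pixels), "k1" (the pictures are not rectified: a ray, as slopes to the right and down, at radius r is drawn at 1 + k1 r^2 times it, then the intrinsics apply), "R" (3x3) and "t" (3): a world point X has camera coordinates R X + t; the wrist camera has in their place "mount" (4x4, takes a point from camera to tool coordinates, whose origin is the TCP and whose axes are the flange's). Camera axes: x right, y down, z forward; pixel columns grow to the right and rows downward; lengths in m; the calibration is good to about 2 mm. A picture is of the moment at which its call begins: read the wrist's pose just before it. calibration takes no time and is no camera call.
- robot.job_done(): hands the job in; it is judged then, once.
Trained networks look in the newest picture that a camera, given by its name, has taken for a name from the list of things; names that differ only in an ending like _2 or _b are one class to them, and where a whole thing is asked for, a point or a joint stands for the part that bears it (a point fixed in the world has none). Each returns a list of dicts, best first, with "score" (0 to 1); they miss things now and then, are a little off and sometimes report something else, mostly with a low value. They report only what shows in the picture. A call takes as long as a camera call. They do not tell look-alikes from the thing itself.
- robot.boxes_of(camera, target): "point" ([row, column] in pixels, amid what is visible of it).
- robot.tip_of(camera, target): "point" ([row, column] in pixels: a listed point, or the origin of a listed thing).
The state is a dict: "time": time; "q": joint angles; "qvel": joint speeds; "tau": joint torques, N m; "ee_pos": TCP position; "ee_rot": TCP orientation; "force": force on the tool from outside, world axes, zero at the start; "wrist_torque": the same for the moment, N m; "gripper_width": opening from 0.0 (shut) to 1.0 (fully open); "grip_force": force on a finger pad.
Only numpy, scipy, OpenCV 4.12 (cv2) and the standard library are available. Lean on these libraries where they do the work, as an engineer would, in place of code of your own. Each camera call takes 0.05 s, during which the arm holds its last target. There are 200 camera calls.

## Working session

There is one attempt and no reset: what is moved stays moved. The work goes in short steps, Python scripts to look and compute and a tool call to move; the robot and the scene stay as the last step left them, time stands still between calls to the robot, and variables do not carry over. Pictures are saved under pics/ and viewed, at most 10 in all, crops included, and the job is handed in when it is done.

Besides the shell and the picture viewer there is one more tool, called as name([rows], argument=value, ...), one row to a line, values as JSON. apply_moves: Moves the arm, as the interface text tells. Its arguments: {"type":"object","properties":{"xyz":{"type":"array","items":{"type":"array","items":{"type":"number"}}},"twist":{"type":"array","items":{"type":"number"}},"hand":{"type":"number"},"force":{"type":"number"}},"required":["xyz","twist"]}

```bash
mkdir -p pics; ls; cat > h.py <<'E'
import numpy as np, cv2
from cell import robot
from scipy.spatial.transform import Rotation as Ro
def cam(name):
    c=robot.calibration(name)
    if name=="wrist":
        s=robot.state(); T=np.eye(4); T[:3,:3]=Ro.from_rotvec(s["ee_rot"]).as_matrix(); T[:3,3]=s["ee_pos"]
        M=T@np.array(c["mount"]); R=M[:3,:3].T; t=-R@M[:3,3]
    else: R=np.array(c["R"]); t=np.array(c["t"])
    K=np.array([[c["fx"],0,c["cx"]],[0,c["fy"],c["cy"]],[0,0,1.]])
    return K,np.array([c["k1"],0,0,0,0.]),R,t
def ray(C,rc):
    K,d,R,t=C
    p=cv2.undistortPoints(np.array([[[rc[1],rc[0]]]],float),K,d)[0,0]
    return -R.T@t, R.T@np.array([p[0],p[1],1.])
def at_z(C,rc,z):
    o,v=ray(C,rc); return o+v*(z-o[2])/v[2]
def proj(C,X):
    K,d,R,t=C
    p=cv2.projectPoints(np.array([X],float),cv2.Rodrigues(R)[0],t,K,d)[0][0,0]; return p[::-1]
def snap(name,fn=None):
    C=cam(name); im=robot.get_image(name)
    if fn: cv2.imwrite("pics/"+fn,cv2.cvtColor(im,cv2.COLOR_RGB2BGR))
    return C,im
E
python3 - <<'E'
from h import *
np.set_printoptions(precision=3,suppress=True)
print(robot.state()["time"],robot.state()["gripper_width"])
for n in ("top","scene"):
    C,im=snap(n,n+"0.png"); print(n,"campos",-C[2].T@C[3])
    for t,z in (("control_box",0),("knob_grip",.0655),("dial",.036),("guard_fin",.0975),("spoon",.111),("spoon_tip",.0297),("rest",0),("pot_rim",.09),("jug",0),("jar",0),("tumbler",0)):
        for d in robot.tip_of(n,t)[:3]: print(n,t,round(d["score"],2),np.round(d["point"]),at_z(C,d["point"],z)[:2])
print(robot.state()["time"])
E
```

```text
pics
0.0 1.0004264211247011
top campos [0.28  0.015 1.366]
top control_box 0.57 [206. 396.] [ 0.564 -0.304]
top knob_grip 0.58 [196. 384.] [ 0.578 -0.259]
top knob_grip 0.3 [196. 430.] [ 0.569 -0.382]
top dial 0.24 [200. 430.] [ 0.563 -0.389]
top guard_fin 0.77 [198. 428.] [ 0.556 -0.364]
top spoon 0.75 [234. 147.] [0.524 0.337]
top spoon 0.48 [207. 317.] [ 0.556 -0.084]
top spoon_tip 0.76 [209. 167.] [0.601 0.302]
top spoon_tip 0.66 [258. 285.] [0.446 0.006]
top rest 0.7 [243. 158.] [0.519 0.338]
top pot_rim 0.91 [260. 350.] [ 0.421 -0.152]
top pot_rim 0.68 [133. 349.] [ 0.747 -0.187]
top pot_rim 0.58 [279. 408.] [ 0.36  -0.288]
top jug 0.75 [258. 283.] [0.452 0.011]
top jar 0.61 [160. 277.] [0.72  0.004]
top tumbler 0.87 [211. 247.] [0.585 0.095]
top tumbler 0.69 [160. 281.] [ 0.72  -0.006]
scene campos [1.214 0.033 0.692]
scene control_box 0.77 [237. 144.] [ 0.554 -0.316]
scene guard_fin 0.8 [209. 110.] [ 0.56  -0.367]
scene spoon 0.65 [198. 416.] [0.53 0.33]
scene spoon 0.46 [293. 268.] [0.796 0.001]
scene spoon_tip 0.58 [242. 401.] [0.592 0.298]
scene spoon_tip 0.47 [247. 311.] [0.611 0.091]
scene spoon_tip 0.46 [199. 416.] [0.44  0.369]
scene rest 0.64 [233. 404.] [0.534 0.324]
scene rest 0.19 [209. 277.] [0.45  0.009]
scene pot_rim 0.97 [275. 174.] [ 0.742 -0.184]
scene pot_rim 0.86 [176. 214.] [ 0.424 -0.152]
scene pot_rim 0.66 [164. 167.] [ 0.371 -0.282]
scene jug 0.8 [208. 276.] [0.444 0.007]
scene jug 0.34 [192. 422.] [0.378 0.406]
scene jar 0.94 [293. 267.] [ 0.717 -0.006]
scene tumbler 0.55 [246. 314.] [0.58 0.1 ]
1.2
```

View pics/top0.png

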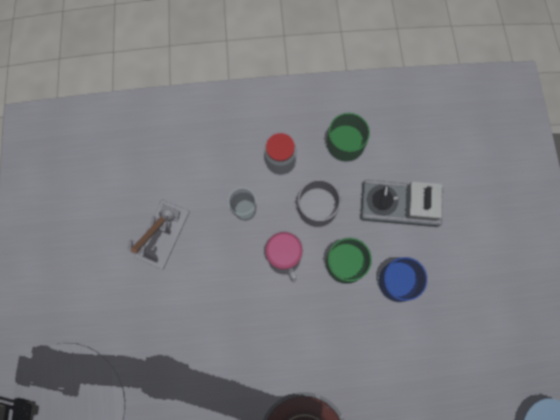

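View pics/scene0.png

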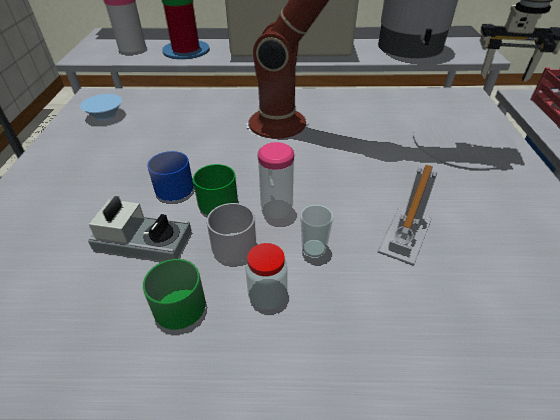

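The steel pot is the bare grey one at top (203,318) and scene (232,233). The ones at top (133,349), (260,350) are green and (279,408) is blue, so they're decoys. I'll confirm with an enlarged crop and take sharper measurements.

```bash
python3 - <<'E'
from h import *
np.set_printoptions(precision=3,suppress=True)
im=cv2.imread("pics/top0.png"); f=lambda a,s:cv2.resize(a,None,fx=s,fy=s,interpolation=cv2.INTER_CUBIC)
a=im[170:240,290:450]; cv2.imwrite("pics/crop.png",f(a,5))
print(robot.calibration("wrist"))
C=cam("top"); o=cam("scene")
for n,t in (("top","pot"),("top","rest"),("top","guard"),("scene","pot"),("top","jar")):
    robot.get_image(n)
    print(n,t,[(round(d["score"],2),np.round(d["point"],1)) for d in robot.boxes_of(n,t)][:5])
print(proj(C,[.556,-.084,.09]),proj(o,[.556,-.084,.09]))
E
```

```text
{'fx': 292.2713300761772, 'fy': 292.2713300761772, 'cx': 274.2079470961588, 'cy': 203.60238595962326, 'k1': -0.026401031379489466, 'mount': array([[ 0.001, -0.954, -0.3  ,  0.084],
       [ 1.   ,  0.001,  0.001, -0.   ],
       [-0.   , -0.3  ,  0.954, -0.146],
       [ 0.   ,  0.   ,  0.   ,  1.   ]])}
top pot [(0.86, array([135.8, 349.5])), (0.77, array([279.6, 403.6])), (0.65, array([259.4, 344.6])), (0.58, array([201.7, 319.4])), (0.16, array([203.6, 401. ]))]
top rest [(0.76, array([240.1, 163.8])), (0.48, array([225.6, 151.2]))]
top guard [(0.65, array([199. , 423.9]))]
scene pot [(0.89, array([290.5, 177.4])), (0.74, array([176.5, 170.7])), (0.68, array([233.8, 228.5])), (0.61, array([182.9, 213.8]))]
top jar [(0.62, array([156. , 280.1])), (0.59, array([228.2, 152.3])), (0.32, array([201.5, 425.3]))]
[208.301 317.044] [211.114 234.823]
```

View pics/crop.png

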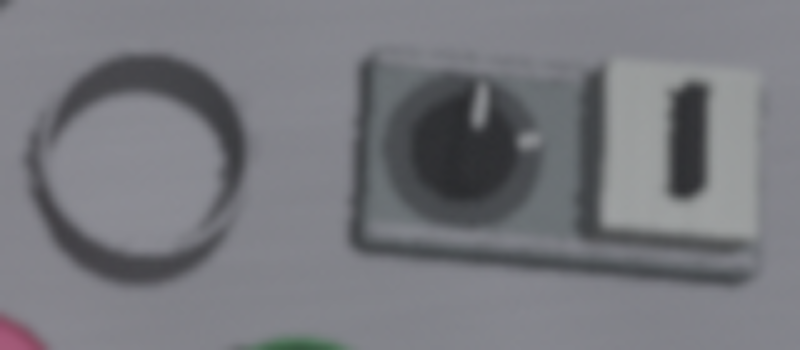

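The crop confirms it: the bare steel pot is the ring centred at about top (202,318). The knob pointer is at crop (481,105), the mark at (529,140) and the fin at (688,140). I'll now move the wrist camera closer, viewing the spoon on the way.

```bash
python3 - <<'E'
from h import *
s=robot.state(); print(s["ee_pos"],s["ee_rot"]); print(Ro.from_rotvec(s["ee_rot"]).as_matrix().round(3),s["time"],s["force"])
E
```

```text
[0.14548561 0.63348721 0.23741914] [-3.53887699e-01 -3.12151951e+00  1.35242474e-04]
[[-0.975  0.224 -0.   ]
 [ 0.224  0.975 -0.   ]
 [ 0.    -0.    -1.   ]] 1.7 [-0.66119944 -0.41868204  0.16080181]
```

apply_moves([
  [2, -1.5, 0.5],
  [4, -3, 1],
  [6, -4.5, 1.5],
  [8, -6, 2],
  [9.3, -7.8, 2.3],
], twist=[0, 0, 0, 0, 0])

```text
time: 2.33
ee_pos: [0.386, 0.4407, 0.2973]
ee_rot: [0.354, 3.121, 0.002]
force: [-0.2, -0.3, 0.2]
gripper_width: 0.996
grip_force: 0.0
```

apply_moves([
  [1, -1, 0],
  [2, -2, 0],
  [3, -3, 0],
  [3.5, -3.5, 0],
  [3.5, -3.5, 0],
], twist=[0, 0, 0, 0, 0])

```text
time: 2.95
ee_pos: [0.4899, 0.3359, 0.2967]
ee_rot: [-0.358, -3.121, 0.0]
force: [-0.4, 0.1, 0.2]
gripper_width: 0.996
grip_force: 0.0
```

```bash
python3 - <<'E'
from h import *
np.set_printoptions(precision=3,suppress=True)
s=robot.state(); print(s["ee_pos"],np.abs(s["qvel"]).max())
C,im=snap("wrist","w_spoon.png")
for t,z in (("spoon",.111),("rest_seat",.111),("spoon_tip",.0297),("rest_foot",.0297),("rest",0)):
    for d in robot.tip_of("wrist",t)[:2]: print(t,round(d["score"],2),np.round(d["point"]),at_z(C,d["point"],z)[:2])
E
```

```text
[0.49  0.336 0.297] 0.05672083450571321
spoon 0.59 [217. 280.] [0.528 0.334]
rest_seat 0.59 [214. 280.] [0.525 0.336]
spoon_tip 0.89 [244. 265.] [0.595 0.297]
rest_foot 0.86 [243. 266.] [0.596 0.299]
rest 0.61 [187. 279.] [0.52  0.336]
```

View pics/w_spoon.png

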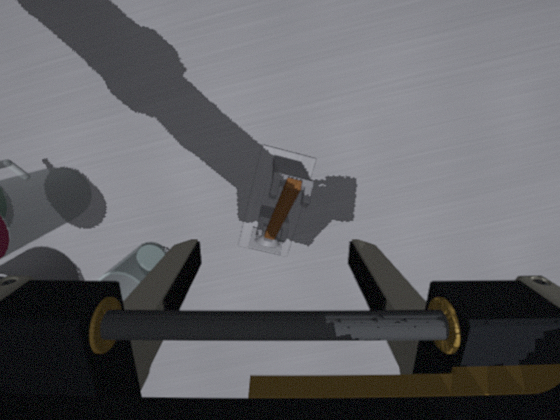

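The picture shows the spoon from its butt (183,294) to its tip (245,266) in the rest, and the tumbler at left. That puts the spoon at about (0.527, 0.335) with yaw about -28°. Now to the box.

apply_moves([
  [0.3, -2, 0],
  [0.6, -4, 0],
  [0.9, -6, 0],
  [1, -8, 0],
  [1, -10, 0],
], twist=[0, 0, 0, 0, 0])

```text
time: 3.88
ee_pos: [0.5192, 0.0358, 0.2969]
ee_rot: [0.351, 3.121, 0.001]
force: [-0.0, 0.3, -0.2]
gripper_width: 0.995
grip_force: 0.0
```

apply_moves([
  [0, -2, 0],
  [0, -4, 0],
  [0, -6, 0],
  [0, -8, 0],
  [0.3, -10, -1],
], twist=[0, 0, 0, 0, 0])

```text
time: 4.5
ee_pos: [0.5289, -0.2606, 0.2712]
ee_rot: [0.352, 3.116, -0.003]
force: [1.3, -0.2, -0.1]
gripper_width: 1.002
grip_force: 0.0
```

apply_moves([
  [0.5, -0.5, -0.5],
  [0.5, -1, -1],
  [0.5, -1, -1.3],
  [0.5, -1, -1.3],
  [0.5, -1, -1.3],
], twist=[0, 0, 0, 0, 0])

```text
time: 5.12
ee_pos: [0.543, -0.2875, 0.2309]
ee_rot: [0.351, 3.121, 0.0]
force: [0.4, -0.2, -0.2]
gripper_width: 0.997
grip_force: 0.0
```

```bash
python3 - <<'E'
from h import *
np.set_printoptions(precision=3,suppress=True)
s=robot.state(); print(s["ee_pos"],np.abs(s["qvel"]).max())
C,im=snap("wrist","w_box.png")
for t,z in (("control_box",0),("knob_grip",.0655),("dial",.036),("guard_fin",.0975),("pot_rim",.09)):
    for d in robot.tip_of("wrist",t)[:2]: print(t,round(d["score"],2),np.round(d["point"]),at_z(C,d["point"],z)[:2])
E
```

```text
[ 0.543 -0.288  0.231] 0.007774989072186571
control_box 0.69 [199. 259.] [ 0.567 -0.314]
knob_grip 0.57 [213. 306.] [ 0.576 -0.258]
guard_fin 0.65 [230. 205.] [ 0.56  -0.365]
pot_rim 0.78 [340. 391.] [ 0.753 -0.189]
pot_rim 0.68 [ 38. 394.] [ 0.424 -0.152]
```

View pics/w_box.png

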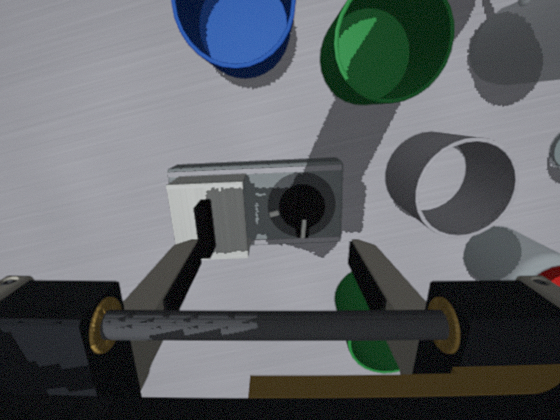

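The picture shows the box, with the knob at about (205,303), the pointer at (228,304), the mark at about (213,274), the fin at (227,204) and the steel pot at right (185,465). I'll measure these finely in an enlarged crop.

```bash
python3 - <<'E'
from h import *
im=cv2.imread("pics/w_box.png"); cv2.imwrite("pics/crop2.png",cv2.resize(im[150:265,160:350],None,fx=4,fy=4,interpolation=cv2.INTER_CUBIC))
E
```

```text
(no output)
```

View pics/crop2.png

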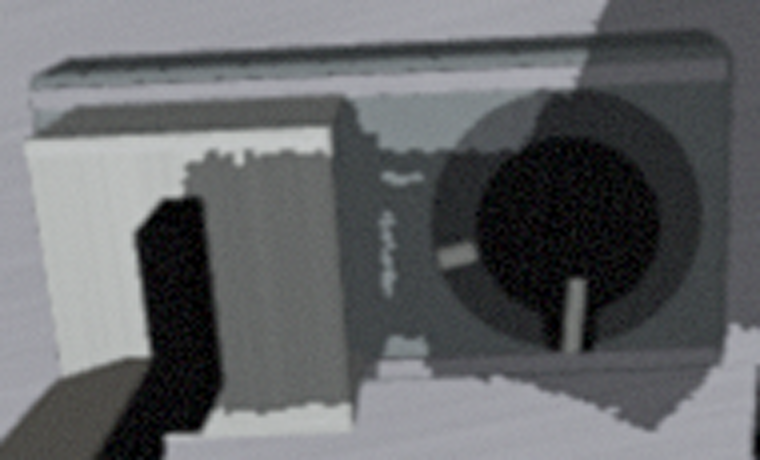

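```bash
python3 - <<'E'
from h import *
np.set_printoptions(precision=4,suppress=True)
C=cam("wrist")
P=lambda x,y,z: at_z(C,(150+(y+.5)/4-.5,160+(x+.5)/4-.5),z)[:2]
ang=lambda v:np.degrees(np.arctan2(v[1],v[0]))
a,b=P(576,280,.0745),P(571,352,.0745); print("ptr",a,b,ang(b-a))
m1,m2=P(440,261,.039),P(477,249,.039); m=P(458,255,.039); print("mark",m,"own dir",ang(m1-m2))
k=P(567,221,.0445); print("skirt centre",k,"width",np.linalg.norm(P(432,221,.0445)-P(702,221,.0445)),np.linalg.norm(P(567,89,.0445)-P(567,353,.0445)), "mark dir",ang(m-k),np.linalg.norm(m-k))
e1,e2=P(60,62,.035),P(690,33,.035); print("deck edge yaw",ang(e2-e1)-90,np.linalg.norm(e2-e1))
h1,h2=P(352,432,.0825),P(330,130,.0825); print("hood edge",ang(h1-h2),np.linalg.norm(h1-h2),h1,h2); h3=P(27,142,.0825);print("hood edge2",ang(h2-h3)-90,np.linalg.norm(h2-h3))
for q in [P(202,200,.1125),P(222,385,.1125),P(137,235,.1125)]:print("fin?",q)
C=cam("top");Q=lambda x,y,z: at_z(C,(170+(y+.5)/5-.5,290+(x+.5)/5-.5),z)[:2]
a,b=Q(482,128,.0745),Q(482,85,.0745); print("top ptr",a,b,ang(b-a)); m=Q(529,140,.039); k=Q(465,148,.0445); print(m,k,ang(m-k),np.linalg.norm(m-k))
print("top pot", Q(145,156,.09), "hood c",Q(682,147,.0825), "fin top",Q(690,139,.1125))
c=[Q(x,y,.0825) for x,y in((612,62),(762,68),(757,238),(598,230))]; print(np.array(c),ang(c[0]-c[3]),ang(c[1]-c[0])+90,np.mean(c,0))
E
```

```text
ptr [ 0.5795 -0.2635] [ 0.6004 -0.269 ] -14.811808249834339
mark [ 0.5773 -0.2964] own dir -83.8769496066105
skirt centre [ 0.5722 -0.2619] width 0.08068498577523044 0.08294402760825391 mark dir -81.5346088611101 0.03493584821498187
deck edge yaw -10.234916247477514 0.1856493856297839
hood edge -10.682934164692991 0.08692911518569117 [ 0.6071 -0.3337] [ 0.5217 -0.3176]
hood edge2 -10.583320182041433 0.07898398896845463
fin? [ 0.5252 -0.3466]
fin? [ 0.5724 -0.3555]
fin? [ 0.5301 -0.3643]
top ptr [ 0.5777 -0.264 ] [ 0.6002 -0.267 ] -7.602794518443594
[ 0.5773 -0.2956] [ 0.5748 -0.2602] -85.93536626610926 0.035582323745781935
top pot [ 0.5747 -0.0898] hood c [ 0.557  -0.3638] fin top [ 0.5542 -0.3596]
[[ 0.6045 -0.334 ]
 [ 0.5947 -0.4121]
 [ 0.5067 -0.3956]
 [ 0.5182 -0.3143]] -12.86688598419971 -7.167939073889357 [ 0.556 -0.364]
```

```bash
python3 - <<'E'
from h import *
np.set_printoptions(precision=4,suppress=True)
C=cam("wrist")
P=lambda x,y,z: at_z(C,(150+(y+.5)/4-.5,160+(x+.5)/4-.5),z)[:2]
ang=lambda v:np.degrees(np.arctan2(v[1],v[0]))
m=P(458,255,.039)
for k in (P(567,221,.036),P(568,225,.0445)): print(k,ang(m-k),np.linalg.norm(m-k))
s=robot.state();print(s["q"],s["ee_pos"],s["time"])
E
```

```text
[ 0.575  -0.2617] -86.21231424136458 0.03483628978588666
[ 0.5735 -0.2618] -83.66008555146352 0.0348148886058735
[ 0.3525  0.5679  0.1664  1.5473 -0.1038  1.0343  1.8917] [ 0.5426 -0.2885  0.2305] 5.425
```

apply_moves([
  [0.5, 0.4, -0.5],
  [1, 0.85, -1],
  [1.05, 0.87, -2],
  [1.05, 0.87, -3],
  [1.05, 0.87, -3],
], twist=[0, 0, 0, 0, 0], hand=0.14)

```text
time: 6.05
ee_pos: [0.573, -0.2596, 0.1362]
ee_rot: [-0.35, -3.115, -0.005]
force: [-0.1, -0.4, 0.1]
gripper_width: 0.511
grip_force: 0.0
```

apply_moves([
  [0.03, -0.07, -0.8],
  [0.03, -0.07, -1.6],
  [0.03, -0.07, -2.3],
  [0.03, -0.07, -2.3],
  [0.03, -0.07, -2.3],
], twist=[0, 0, 0, 0, 0])

```text
time: 6.68
ee_pos: [0.5761, -0.2647, 0.0723]
ee_rot: [0.353, 3.119, -0.001]
force: [-0.0, -0.1, 0.5]
gripper_width: 0.428
grip_force: 0.0
```

apply_moves([
  [0, 0, 0],
  [0, 0, 0],
  [0, 0, 0],
  [0, 0, 0],
  [0, 0, 0],
], twist=[0, 0, 0, 0, 0], hand=1, force=25)

```text
time: 7.3
ee_pos: [0.5762, -0.2612, 0.0718]
ee_rot: [0.351, 3.121, 0.007]
force: [0.8, 5.6, 3.6]
gripper_width: 0.151
grip_force: 24.5
```

```bash
python3 - <<'E'
from h import *
s=robot.state();print(s["q"].round(3) if hasattr(s["q"],"round") else s["q"],s["ee_pos"],s["time"],s["force"],s["wrist_torque"],s["gripper_width"],s["grip_force"])
x=Ro.from_rotvec(s["ee_rot"]).as_matrix()[:,0]; print(np.degrees(np.arctan2(-x[1],-x[0])))
E
```

```text
[ 0.318  0.777  0.128  1.642 -0.142  0.732  1.862] [ 0.5761547  -0.26124631  0.0717636 ] 7.3 [0.77830897 5.61063307 3.62070483] [ 1.13977119 -0.07309647 -0.05540894] 0.15063817465084978 24.543156623840332
-12.831468295906049
```

apply_moves([
  [0, 0.12, 0],
  [0, 0.12, 0],
  [0, 0.12, 0],
  [0, 0.12, 0],
  [0, 0.12, 0],
], twist=[-0.5, -1.2, -2, -2.8, -3.6])

```text
time: 7.92
ee_pos: [0.5759, -0.261, 0.0718]
ee_rot: [1.305, 2.855, 0.001]
force: [0.2, 1.6, 1.6]
gripper_width: 0.151
grip_force: 24.9
```

apply_moves([
  [0, 0, 0],
  [0, 0, 0],
  [0, 0, 0],
  [0, 0, 0],
  [0, 0, 0],
], twist=[-0.8, -1.6, -2.4, -3.1, -3.5])

```text
time: 8.55
ee_pos: [0.5759, -0.2611, 0.0718]
ee_rot: [2.101, 2.333, 0.001]
force: [0.8, 0.5, 1.8]
gripper_width: 0.146
grip_force: 24.9
```

apply_moves([
  [0, 0, 0],
  [0, 0, 0],
  [0, 0, 0],
  [0, 0, 0],
  [0, 0, 0],
], twist=[0, 0, 0, 0, 0])

```text
time: 9.18
ee_pos: [0.5759, -0.2611, 0.0718]
ee_rot: [2.099, 2.335, 0.002]
force: [2.0, 1.0, 5.1]
gripper_width: 0.145
grip_force: 24.9
```

```bash
python3 - <<'E'
from h import *
s=robot.state();print(s["q"],s["ee_pos"],s["time"],s["force"],s["wrist_torque"],s["gripper_width"],s["grip_force"])
x=Ro.from_rotvec(s["ee_rot"]).as_matrix()[:,0]; print(np.degrees(np.arctan2(-x[1],-x[0])))
E
```

```text
[ 0.12008699  0.8210355   0.47441864  1.65197685 -0.49238788  0.78785039
  0.92415979] [ 0.5759052  -0.26108876  0.07176701] 9.175 [1.98525205 0.98035321 5.05559258] [ 0.20367146 -0.42028743 -0.07142203] 0.14452183528157386 24.87049251794815
-83.90077677656191
```

apply_moves([
  [0, 0, 0],
  [0, 0, 0],
  [0, 0, 0.7],
  [0, 0.3, 2],
  [0, 1, 3.5],
], twist=[0, 0, 0, 0, 0], hand=0.14)

```text
time: 9.8
ee_pos: [0.5732, -0.232, 0.1758]
ee_rot: [-2.102, -2.331, 0.005]
force: [0.2, -0.0, 0.4]
gripper_width: 0.434
grip_force: 0.0
```

apply_moves([
  [0, 0.5, 0],
  [0, 0.5, 0],
  [0, 0.5, 0],
  [0, 0.5, 0],
  [0, 0.5, 0],
], twist=[0, 0, 0, 0, 0])

```text
time: 10.42
ee_pos: [0.5744, -0.2168, 0.1754]
ee_rot: [-2.102, -2.334, 0.002]
force: [0.2, 0.2, 0.4]
gripper_width: 0.43
grip_force: 0.0
```

```bash
python3 - <<'E'
from h import *
np.set_printoptions(precision=4,suppress=True)
C,im=snap("wrist"); K,d,R,t=C; print(robot.state()["ee_pos"],robot.state()["time"])
# rectify plane z=0.06 around axis by homography per plane
def rect(z,n=400,h=.05):
    g=np.array([[.576-h+2*h*(n-1-i)/(n-1),-.261+h-2*h*j/(n-1),z] for i in range(n) for j in range(n)])
    p=cv2.projectPoints(g,cv2.Rodrigues(R)[0],t,K,d)[0].reshape(n,n,2).astype(np.float32)
    return cv2.remap(im,p[...,0],p[...,1],cv2.INTER_CUBIC)[:,:,::-1]
cv2.imwrite("pics/rect.png",np.hstack([rect(.0745),rect(.04)]))
np.save("im.npy",im)
for tt,z in (("knob_grip",.0655),("dial",.036)):
    print(tt,[(round(q["score"],2),np.round(q["point"]),at_z(C,q["point"],z)) for q in robot.tip_of("wrist",tt)])
E
```

```text
[ 0.5746 -0.2166  0.1756] 10.475
knob_grip [(0.84, array([252., 273.]), array([ 0.5786, -0.2629,  0.0655]))]
dial []
```

View pics/rect.png

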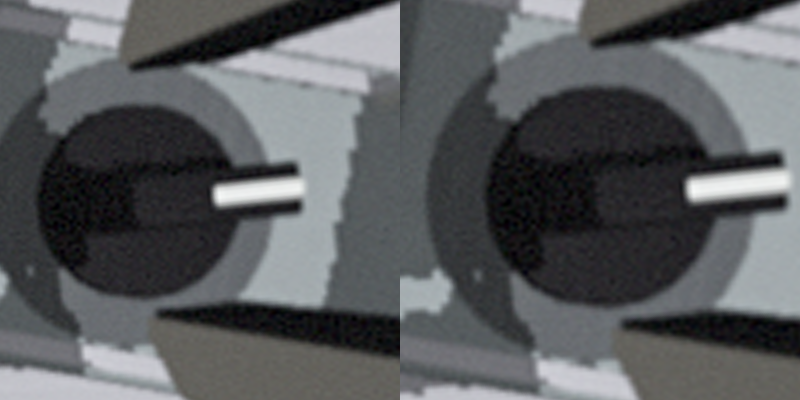

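The bar end covers the mark from this side, and the pointer lies at about -84°. I'll go over the fin, which is needed next anyway, and see the mark from the hood side.

apply_moves([
  [0, 0, 1],
  [0, -0.5, 1.2],
  [-0.2, -1.5, 1.2],
  [-0.4, -2.5, 1.2],
  [-0.6, -3.5, 1.2],
], twist=[1, 2, 3, 4, 5], hand=0.14)

```text
time: 11.2
ee_pos: [0.5566, -0.322, 0.2121]
ee_rot: [0.908, 3.007, -0.0]
force: [0.8, 0.3, -0.3]
gripper_width: 0.431
grip_force: 0.0
```

apply_moves([
  [0, -0.5, 0],
  [0, -0.8, 0],
  [0, -0.8, 0],
  [0, -0.8, 0],
  [0, -0.8, 0],
], twist=[1, 2, 2.33, 2.33, 2.33])

```text
time: 11.82
ee_pos: [0.5568, -0.3449, 0.212]
ee_rot: [-0.292, -3.128, 0.0]
force: [0.3, -0.6, 1.3]
gripper_width: 0.429
grip_force: 0.0
```

```bash
cat > rect.py <<'E'
from h import *
np.set_printoptions(precision=4,suppress=True)
C,im=snap("wrist"); K,d,R,t=C; s=robot.state(); print(s["ee_pos"],s["time"])
x=Ro.from_rotvec(s["ee_rot"]).as_matrix()[:,0]; print(np.degrees(np.arctan2(-x[1],-x[0])))
def rect(z,n=400,h=.05):
    g=np.array([[.576-h+2*h*(n-1-i)/(n-1),-.27+h-2*h*j/(n-1),z] for i in range(n) for j in range(n)])
    p=cv2.projectPoints(g,cv2.Rodrigues(R)[0],t,K,d)[0].reshape(n,n,2).astype(np.float32)
    return cv2.remap(im,p[...,0],p[...,1],cv2.INTER_CUBIC)[:,:,::-1]
cv2.imwrite("pics/rect2.png",np.hstack([rect(.0745),rect(.04)]))
for tt,z in (("knob_grip",.0655),("dial",.036),("guard_fin",.0975)):
    print(tt,[(round(q["score"],2),np.round(q["point"]),at_z(C,q["point"],z)) for q in robot.tip_of("wrist",tt)])
E
python3 rect.py
```

```text
[ 0.5569 -0.3448  0.212 ] 11.875
-10.654457563643284
knob_grip [(0.81, array([199., 357.]), array([ 0.5762, -0.2605,  0.0655])), (0.26, array([245., 536.]), array([ 0.6684, -0.0652,  0.0655]))]
dial [(0.69, array([185., 297.]), array([ 0.5574, -0.3185,  0.036 ]))]
guard_fin [(0.87, array([213., 249.]), array([ 0.56  , -0.3695,  0.0975])), (0.43, array([168., 476.]), array([ 0.5562, -0.1576,  0.0975]))]
```

View pics/rect2.png

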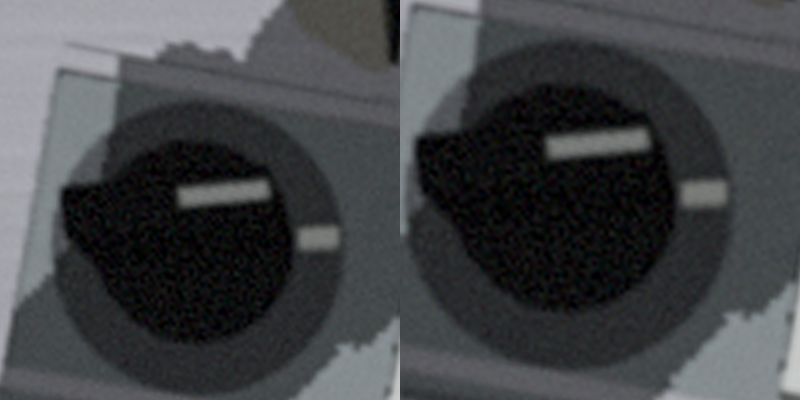

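Aligned: the pointer is at about -84.5° and the mark, relative to the ring centre, at about -84.9°. In the right half the mark is at (703,193) and the ring centre at (569,205). Next, grip the fin, with the TCP at about 0.107 m so the tips clear the hood plate.

apply_moves([
  [0.02, -0.7, -0.5],
  [0.02, -0.7, -1.5],
  [0.02, -0.7, -2.5],
  [0.02, -0.7, -3.3],
  [0.02, -0.7, -3.5],
], twist=[0, 0, 0, 0, 0], hand=0.14)

```text
time: 12.65
ee_pos: [0.5557, -0.3667, 0.104]
ee_rot: [-0.293, -3.123, -0.002]
force: [0.3, -0.2, -0.5]
gripper_width: 0.427
grip_force: 0.0
```

apply_moves([
  [0, 0, 0],
  [0, 0, 0],
  [0, 0, 0],
  [0, 0, 0],
  [0, 0, 0],
], twist=[0, 0, 0, 0, 0], hand=1, force=20)

```text
time: 13.28
ee_pos: [0.5581, -0.3659, 0.1081]
ee_rot: [0.29, 3.127, -0.0]
force: [-0.7, 1.1, 3.8]
gripper_width: 0.128
grip_force: 20.0
```

apply_moves([
  [0.1, 0.5, 0],
  [0.22, 1.2, 0],
  [0.35, 1.9, 0],
  [0.48, 2.6, 0],
  [0.6, 3.2, 0],
], twist=[0, 0, 0, 0, 0])

```text
time: 13.9
ee_pos: [0.5759, -0.2685, 0.1081]
ee_rot: [0.289, 3.128, -0.001]
force: [-2.0, -2.0, 5.6]
gripper_width: 0.124
grip_force: 20.0
```

apply_moves([
  [0.02, 0.1, 0],
  [0.04, 0.2, 0],
  [0.06, 0.3, 0],
  [0.07, 0.38, 0],
  [0.07, 0.38, 0],
], twist=[0, 0, 0, 0, 0])

```text
time: 14.52
ee_pos: [0.5772, -0.2611, 0.1081]
ee_rot: [0.292, 3.127, -0.009]
force: [-0.8, -5.8, 4.6]
gripper_width: 0.131
grip_force: 20.0
```

apply_moves([
  [0.02, 0.1, 0],
  [0.03, 0.18, 0],
  [0.03, 0.18, 0],
  [0.03, 0.18, 0],
  [0.03, 0.18, 0],
], twist=[0, 0, 0, 0, 0])

```text
time: 15.15
ee_pos: [0.5772, -0.2609, 0.108]
ee_rot: [0.297, 3.125, -0.02]
force: [-0.7, -12.2, 1.3]
gripper_width: 0.13
grip_force: 20.1
```

apply_moves([
  [-0.03, -0.24, 0],
  [-0.03, -0.24, 0],
  [-0.03, -0.24, 0],
  [-0.03, -0.24, 0.5],
  [-0.03, -0.24, 2],
], twist=[0, 0, 0, 0, 0], hand=0.14)

```text
time: 15.78
ee_pos: [0.5764, -0.2588, 0.166]
ee_rot: [-0.289, -3.123, -0.004]
force: [0.6, -0.2, 0.3]
gripper_width: 0.43
grip_force: 0.0
```

apply_moves([
  [0, 0, 2],
  [0, 1, 3.8],
  [0, 2.9, 4.3],
  [-0.2, 4.9, 4.3],
  [-0.5, 6.9, 4.3],
], twist=[0, 0, 0, 0, 0])

```text
time: 16.4
ee_pos: [0.5625, -0.051, 0.2975]
ee_rot: [0.29, 3.126, 0.001]
force: [0.1, 0.7, 0.3]
gripper_width: 0.431
grip_force: 0.0
```

apply_moves([
  [-0.3, 2, 0],
  [-0.6, 4, 0],
  [-1, 6, 0],
  [-1.4, 8, 0],
  [-1.8, 10, 0],
], twist=[-0.3, -0.6, -1, -1.5, -1.75])

```text
time: 17.02
ee_pos: [0.5077, 0.2488, 0.2973]
ee_rot: [0.765, 3.046, 0.002]
force: [1.1, -0.3, -0.6]
gripper_width: 0.431
grip_force: 0.0
```

apply_moves([
  [-0.3, 1.5, 0],
  [-0.8, 3, -0.5],
  [-0.8, 3.7, -1],
  [-0.8, 3.7, -1],
  [-0.8, 3.7, -1],
], twist=[0, 0, 0, 0, 0])

```text
time: 17.65
ee_pos: [0.4863, 0.3548, 0.2665]
ee_rot: [0.769, 3.044, -0.002]
force: [-1.1, 0.1, 1.0]
gripper_width: 0.427
grip_force: 0.0
```

```bash
cat > sp.py <<'E'
from h import *
import sys
np.set_printoptions(precision=4,suppress=True)
s=robot.state(); print(s["ee_pos"],s["time"])
x=Ro.from_rotvec(s["ee_rot"]).as_matrix()[:,0]; print("yaw",np.degrees(np.arctan2(-x[1],-x[0])))
C,im=snap("wrist",sys.argv[1])
for t,z in (("spoon",.111),("rest_seat",.111),("spoon_tip",.0297),("rest_foot",.0297),("rest",0)):
    for d in robot.tip_of("wrist",t)[:2]: print(t,round(d["score"],2),np.round(d["point"]),at_z(C,d["point"],z)[:2])
E
python3 sp.py w_sp2.png
python3 - <<'E'
from h import *
C,im=snap("top","top2.png")
for t,z in (("control_box",0),("guard_fin",.0975)):
    for d in robot.tip_of("top",t)[:1]: print(t,round(d["score"],2),d["point"],at_z(C,d["point"],z)[:2])
E
```

```text
[0.4863 0.3548 0.2665] 17.65
yaw -28.361385926715464
spoon 0.75 [234. 272.] [0.527  0.3309]
rest_seat 0.95 [230. 272.] [0.5234 0.3328]
spoon_tip 0.84 [261. 270.] [0.5943 0.2906]
rest_foot 0.87 [259. 278.] [0.5967 0.3011]
rest 0.78 [200. 276.] [0.5236 0.3373]
control_box 0.95 [203.2, 398.0] [ 0.57004657 -0.30975401]
guard_fin 0.96 [193.2, 388.9] [ 0.57691075 -0.26703634]
```

View pics/w_sp2.png

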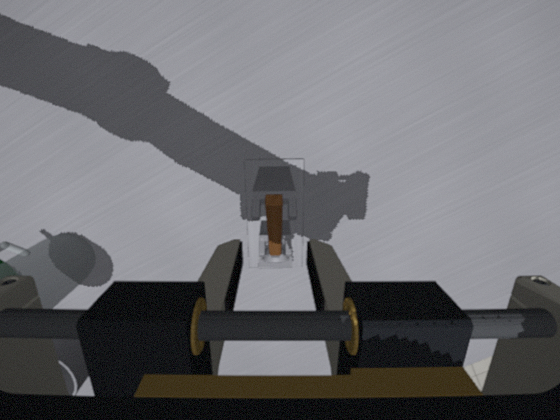

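```bash
python3 - <<'E'
from h import *
np.set_printoptions(precision=4,suppress=True)
C=cam("wrist"); im=cv2.imread("pics/w_sp2.png"); hsv=cv2.cvtColor(im,cv2.COLOR_BGR2HSV)
m=(hsv[...,1]>120)&(hsv[...,0]<20); m[:185]=0; m[262:]=0; m[:,:240]=0; m[:,310:]=0
r,c=np.nonzero(m); print(len(r),r.min(),r.max(),[(q,c[r==q].mean().round(1),c[r==q].min(),c[r==q].max()) for q in range(r.min(),r.max(),6)])
# handle centreline: project model for spoon hypotheses, least squares on the centreline columns
from scipy.optimize import least_squares
rows=[q for q in range(r.min()+10,r.max()-3,2)]; cc=[c[r==q].mean() for q in rows]
def res(p):
    y=np.radians(p[1]); d=np.array([np.cos(y),np.sin(y)]); n=np.array([-d[1],d[0]])
    L=np.linspace(-.08,.08,60); X=[np.r_[np.array([.525,.334])+n*p[0]+d*l,.111-l+.006] for l in L]
    P=np.array([proj(C,x) for x in X]); return np.interp(rows,P[:,0],P[:,1])-cc
f=least_squares(res,[0,-28],diff_step=1e-3); y=np.radians(f.x[1]); print("lat,yaw",f.x,"rms",np.sqrt(np.mean(f.fun**2)), np.array([.525,.334])+f.x[0]*np.array([-np.sin(y),np.cos(y)]))
g=cv2.cvtColor(im,cv2.COLOR_BGR2GRAY)[150:275,235:320]
ls=cv2.createLineSegmentDetector().detect(g)[0][:,0]+[235,150,235,150]
for l in ls:
    if np.hypot(l[2]-l[0],l[3]-l[1])>22:
        a=at_z(C,l[[1,0]],.008);b=at_z(C,l[[3,2]],.008); print(l.round(1),a[:2],b[:2],np.degrees(np.arctan2(b[1]-a[1],b[0]-a[0])).round(1))
E
```

```text
<stdin>:5: RuntimeWarning: Mean of empty slice.
  ret = ret.dtype.type(ret / rcount)
Traceback (most recent call last):
ValueError: zero-size array to reduction operation minimum which has no identity
```

```bash
python3 - <<'E'
from h import *
np.set_printoptions(precision=4,suppress=True)
C=cam("wrist"); im=cv2.imread("pics/w_sp2.png"); hsv=cv2.cvtColor(im,cv2.COLOR_BGR2HSV)
m=((hsv[...,1]>110)&(hsv[...,0]<20)).astype(np.uint8); m[:185]=0; m[258:]=0; m[:,:255]=0; m[:,300:]=0
rows=[q for q in range(206,252,2) if m[q].sum()>4]; cc=[np.nonzero(m[q])[0].mean() for q in rows]; print(len(rows),np.round(cc,1),[int(m[q].sum()) for q in rows])
from scipy.optimize import least_squares
def res(p):
    y=np.radians(p[1]); d=np.array([np.cos(y),np.sin(y)]); n=np.array([-d[1],d[0]])
    L=np.linspace(-.08,.08,60); X=[np.r_[np.array([.525,.334])+n*p[0]*1e-3+d*l,.111-l+.006] for l in L]
    P=np.array([proj(C,x) for x in X]); return np.interp(rows,P[:,0],P[:,1])-cc
f=least_squares(res,[0,-28],diff_step=1e-2); y=np.radians(f.x[1]); print("lat,yaw",f.x,"rms",np.sqrt(np.mean(f.fun**2)), np.array([.525,.334])+f.x[0]*1e-3*np.array([-np.sin(y),np.cos(y)]))
g=cv2.cvtColor(im,cv2.COLOR_BGR2GRAY)[150:275,235:320].copy()
for l in cv2.createLineSegmentDetector().detect(g)[0][:,0]+[235,150,235,150]:
    if np.hypot(l[2]-l[0],l[3]-l[1])>22:
        a=at_z(C,l[[1,0]],.008);b=at_z(C,l[[3,2]],.008); print(l.round(1),a[:2],b[:2],np.degrees(np.arctan2(b[1]-a[1],b[0]-a[0])).round(1))
E
```

```text
23 [273.5 273.  274.  274.  273.5 274.  274.5 274.7 274.5 274.  274.  274.
 274.  274.5 274.5 274.5 274.5 274.5 274.5 274.5 274.5 274.5 275. ] [16, 15, 15, 15, 14, 15, 14, 13, 14, 13, 13, 13, 13, 12, 12, 12, 12, 12, 12, 12, 12, 12, 11]
lat,yaw [  2.1053 -27.2835] rms 0.2995654215080517 [0.526  0.3359]
[307.1 273.2 306.1 241.9] [0.6492 0.3285] [0.6    0.3509] 155.5
[242.3 241.8 241.  273.2] [0.5544 0.2656] [0.6003 0.2369] -32.1
[281.6 220.6 281.  243.1] [0.552  0.3341] [0.5839 0.3163] -29.2
[309.3 242.2 317.  273.4] [0.6028 0.3549] [0.6569 0.3421] -13.3
[259.4 166.2 285.6 165.9] [0.4655 0.3444] [0.4824 0.377 ] 62.6
[288.8 167.  294.8 189.6] [0.4859 0.3802] [0.5189 0.3728] -12.6
[252.1 188.2 258.6 167. ] [0.4884 0.3199] [0.466  0.3429] 134.2
[293.1 190.  254.4 190.8] [0.5183 0.3704] [0.4932 0.3209] -116.9
[290.6 267.5 268.1 268.3] [0.6279 0.3103] [0.6126 0.2786] -115.7
```

apply_moves([
  [0.7, -0.3, -0.5],
  [1.32, -0.6, -1],
  [1.32, -0.6, -1.8],
  [1.32, -0.6, -2.5],
  [1.32, -0.6, -2.5],
], twist=[0.05, 0.05, 0.05, 0.05, 0.05], hand=-0.08)

```text
time: 18.73
ee_pos: [0.5235, 0.3384, 0.1887]
ee_rot: [-0.751, -3.047, 0.006]
force: [0.3, 0.3, 0.2]
gripper_width: 0.54
grip_force: 0.0
```

```bash
python3 sp.py w_sp3.png
```

```text
[0.5235 0.3384 0.1887] 18.725
yaw -27.688080017200953
spoon 0.9 [225. 268.] [0.5259 0.3315]
rest_seat 0.71 [188. 271.] [0.4995 0.3481]
rest_seat 0.7 [221. 269.] [0.523  0.3333]
spoon_tip 0.73 [262. 269.] [0.5949 0.2942]
rest_foot 0.82 [262. 273.] [0.597  0.2973]
rest 0.83 [188. 275.] [0.5253 0.338 ]
```

apply_moves([
  [0, -0.03, -0.8],
  [0, -0.03, -1.6],
  [0, -0.03, -2.3],
  [0, -0.03, -2.55],
  [0, -0.03, -2.55],
], twist=[0, 0, 0, 0, 0])

```text
time: 19.65
ee_pos: [0.5243, 0.3388, 0.1148]
ee_rot: [0.75, 3.051, 0.0]
force: [0.6, 1.0, 0.1]
gripper_width: 0.538
grip_force: 0.0
```

apply_moves([
  [0, 0, 0],
  [0, 0, 0],
  [0, 0, 0],
  [0, 0, 0],
  [0, 0, 0],
], twist=[0, 0, 0, 0, 0], hand=1, force=15)

```text
time: 20.27
ee_pos: [0.524, 0.3382, 0.1147]
ee_rot: [-0.751, -3.05, 0.001]
force: [-1.6, -1.6, 2.9]
gripper_width: 0.173
grip_force: 14.9
```

Grip is good (16 mm, 3 N). While the arm holds, I'll refine the pot position and the bowl length.

```bash
python3 - <<'E'
from h import *
np.set_printoptions(precision=4,suppress=True)
# wood extent along spoon axis in scene0
im=cv2.imread("pics/scene0.png"); hsv=cv2.cvtColor(im,cv2.COLOR_BGR2HSV); C=cam("scene")
u=np.array([.885*.7071,-.466*.7071,-.7071]); o=np.array([.526,.337,.111])
for s in np.arange(-.08,.12,.01):
    p=proj(C,o+u*s); q=np.round(p).astype(int); print(round(s,3),p.round(1),hsv[q[0],q[1]])
# pot from top0: fit rim by score of projected circles vs gradient
for n in ("top","scene"):
    C=cam(n); g=cv2.GaussianBlur(cv2.cvtColor(cv2.imread("pics/%s0.png"%n),cv2.COLOR_BGR2GRAY),(3,3),0).astype(float)
    gm=np.hypot(cv2.Sobel(g,-1,1,0),cv2.Sobel(g,-1,0,1))
    K,d,R,t=C; a=np.linspace(0,2*np.pi,120); best=[]
    for x in np.arange(.55,.6,.001):
        for y in np.arange(-.115,-.06,.001):
            sc=0
            for r in (.054,):
                X=np.c_[x+r*np.cos(a),y+r*np.sin(a),a*0+.09]; P=cv2.projectPoints(X,cv2.Rodrigues(R)[0],t,K,d)[0][:,0].astype(np.float32)
                sc+=cv2.remap(gm,P[:,0],P[:,1],1).mean()
            best.append((sc,x,y))
    best.sort(reverse=True); print(n,np.array(best[:4]))
E
```

```text
-0.08 [163.3 431.3] [108  14 177]
-0.07 [167.5 429.7] [ 15 170 126]
-0.06 [171.6 428.2] [ 15 165 128]
-0.05 [175.8 426.7] [ 14 169 127]
-0.04 [179.9 425.1] [ 15 167 134]
-0.03 [184.1 423.6] [ 14 164 131]
-0.02 [188.2 422.1] [ 14 164 132]
-0.01 [192.4 420.6] [ 15 185 128]
-0.0 [196.5 419. ] [ 15 174 132]
0.01 [200.6 417.5] [ 16 177 127]
0.02 [204.8 416. ] [ 15 179 134]
0.03 [208.9 414.5] [ 15 174 135]
0.04 [213. 413.] [ 15 174 138]
0.05 [217.1 411.4] [ 16 169 139]
0.06 [221.2 409.9] [ 15 177 138]
0.07 [225.3 408.4] [ 15 171 140]
0.08 [229.4 406.9] [107  12 148]
0.09 [233.5 405.4] [100   9  86]
0.1 [237.6 403.9] [102  15  87]
0.11 [241.7 402.4] [124  12 153]
top [[94.7741  0.576  -0.086 ]
 [94.7055  0.576  -0.085 ]
 [94.3058  0.575  -0.085 ]
 [94.2857  0.575  -0.092 ]]
scene [[168.064    0.581   -0.095 ]
 [167.691    0.581   -0.094 ]
 [167.41     0.58    -0.095 ]
 [165.9877   0.58    -0.094 ]]
```

apply_moves([
  [0, 0, 0.2],
  [0, 0, 1],
  [0, 0, 2],
  [0, 0, 3.2],
  [0, 0, 4.5],
], twist=[0, 0, 0, 0, 0], force=30, hand=1)

```text
time: 20.9
ee_pos: [0.5237, 0.3388, 0.2503]
ee_rot: [-0.75, -3.05, 0.001]
force: [0.6, -0.2, -1.7]
gripper_width: 0.172
grip_force: 29.9
```

apply_moves([
  [0, 0, 1],
  [0, 0, 2.1],
  [0, 0, 2.1],
  [0, 0, 2.1],
  [0, 0, 2.1],
], twist=[0, 0, 0, 0, 0])

```text
time: 21.52
ee_pos: [0.5233, 0.3383, 0.3104]
ee_rot: [-0.75, -3.048, 0.005]
force: [0.1, 0.4, -1.3]
gripper_width: 0.171
grip_force: 29.9
```

apply_moves([
  [0, -0.8, 0],
  [0, -2.2, 0],
  [0, -3.8, 0],
  [0, -5.4, 0],
  [0, -7, 0],
], twist=[0, 0, 0, 0, 0])

```text
time: 22.15
ee_pos: [0.5236, 0.127, 0.3114]
ee_rot: [-0.75, -3.049, 0.002]
force: [0.3, -0.5, -2.4]
gripper_width: 0.169
grip_force: 29.9
```

apply_moves([
  [0, -1.6, 0],
  [0.1, -3.2, 0],
  [0.15, -4.8, 0],
  [0.15, -5.9, 0],
  [0.15, -6.4, 0],
], twist=[0, 0, 0, 0, 0])

```text
time: 22.78
ee_pos: [0.5279, -0.0656, 0.3116]
ee_rot: [-0.755, -3.048, 0.002]
force: [1.1, 0.3, -1.7]
gripper_width: 0.17
grip_force: 29.9
```

apply_moves([
  [0, 0, -0.3],
  [0, 0, -1],
  [0, 0, -1.8],
  [0, 0, -2],
  [0, 0, -2],
], twist=[0, 0, 0, 0, 0])

```text
time: 23.4
ee_pos: [0.5287, -0.0619, 0.2522]
ee_rot: [-0.747, -3.05, -0.001]
force: [0.2, -0.4, -0.6]
gripper_width: 0.168
grip_force: 29.9
```

```bash
python3 - <<'E'
from h import *
np.set_printoptions(precision=4,suppress=True)
s=robot.state(); print(s["ee_pos"],s["time"],s["force"])
z=s["ee_pos"][2]-.085
for n in ("wrist","top","scene"):
    C,im=snap(n,n+"_dip.png")
    for t,zz in (("spoon_tip",z),("pot_rim",.09)):
        for d in robot.tip_of(n,t)[:5]: print(n,t,round(d["score"],2),np.round(d["point"]),at_z(C,d["point"],zz)[:2])
a=cv2.imread("pics/top_dip.png")[150:270,230:390]; b=cv2.imread("pics/scene_dip.png")[130:290,180:340]; 
cv2.imwrite("pics/dip.png",np.hstack([cv2.resize(a,(400,300)),cv2.resize(b,(300,300))]))
E
```

```text
[ 0.5287 -0.0619  0.2522] 23.4 [ 0.2401 -0.3848 -0.6426]
wrist spoon_tip 0.74 [299. 270.] [ 0.5998 -0.103 ]
wrist pot_rim 0.91 [146. 152.] [ 0.425  -0.1526]
wrist pot_rim 0.75 [373. 269.] [ 0.7531 -0.1858]
wrist pot_rim 0.63 [152.  20.] [ 0.3645 -0.2826]
top spoon_tip 0.22 [162. 280.] [ 0.6604 -0.002 ]
top pot_rim 0.81 [130. 346.] [ 0.7568 -0.1788]
top pot_rim 0.74 [278. 407.] [ 0.3619 -0.2861]
top pot_rim 0.62 [262. 347.] [ 0.4169 -0.1445]
scene spoon_tip 0.61 [198. 220.] [ 0.5995 -0.1042]
scene pot_rim 0.86 [178. 216.] [ 0.4331 -0.144 ]
scene pot_rim 0.85 [160. 166.] [ 0.3564 -0.2889]
scene pot_rim 0.82 [276. 173.] [ 0.7436 -0.186 ]
scene pot_rim 0.37 [193. 419.] [0.4867 0.3517]
```

View pics/dip.png

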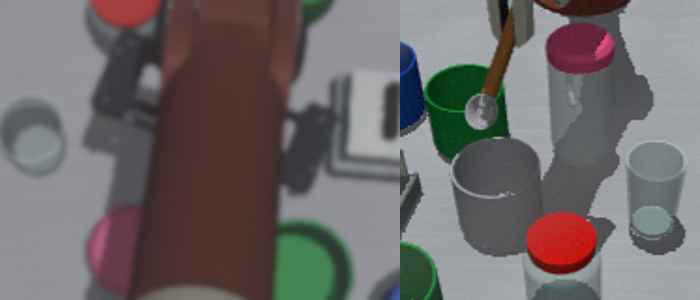

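The right half shows the spoon bowl above and behind the grey steel pot at (497,180). The measured tip at (0.600, -0.103) is over the pot, 27 mm past its centre as planned. Dip slowly.

apply_moves([
  [0, 0, -0.5],
  [0, 0, -1.2],
  [0, 0, -1.9],
  [0, 0, -2.4],
  [0, 0, -2.7],
], twist=[0, 0, 0, 0, 0])

```text
time: 24.48
ee_pos: [0.5283, -0.0633, 0.1703]
ee_rot: [-0.75, -3.049, 0.001]
force: [-1.1, 0.3, -1.7]
gripper_width: 0.17
grip_force: 29.9
```

apply_moves([
  [0, 0, -0.4],
  [0, 0, -0.8],
  [0, 0, -1.2],
  [0, 0, -1.5],
  [0, 0, -1.7],
], twist=[0, 0, 0, 0, 0])

```text
time: 25.1
ee_pos: [0.5286, -0.0633, 0.1199]
ee_rot: [-0.75, -3.05, 0.0]
force: [0.4, 0.1, -0.7]
gripper_width: 0.17
grip_force: 29.9
```

apply_moves([
  [0, 0, 0],
  [0, 0, 0],
  [0, 0, 0],
  [0, 0, 0],
  [0, 0, 0],
], twist=[0, 0, 0, 0, 0])

```text
time: 25.72
ee_pos: [0.5287, -0.0633, 0.1207]
ee_rot: [0.75, 3.05, 0.0]
force: [0.0, 0.5, -1.3]
gripper_width: 0.169
grip_force: 29.9
```

apply_moves([
  [0, 0, 0],
  [0, 0, 0],
  [0, 0, 0],
  [0, 0, 0],
  [0, 0, 0],
], twist=[0, 0, 0, 0, 0])

```text
time: 26.35
ee_pos: [0.5287, -0.0633, 0.1205]
ee_rot: [-0.75, -3.051, 0.0]
force: [-0.4, 0.7, -1.2]
gripper_width: 0.169
grip_force: 29.9
```

```bash
python3 - <<'E'
from h import *
np.set_printoptions(precision=4,suppress=True)
s=robot.state(); print(s["ee_pos"],s["time"],s["force"],s["wrist_torque"])
for n in ("wrist","scene"):
    C,im=snap(n,n+"_in.png")
    for t in ("spoon_tip","spoon"):
        for d in robot.tip_of(n,t)[:2]: print(n,t,round(d["score"],2),np.round(d["point"]),at_z(C,d["point"],s["ee_pos"][2]-(.085 if t!="spoon" else .0037))[:2])
E
```

```text
[ 0.5287 -0.0633  0.1205] 26.35 [-0.3917  0.6559 -1.2481] [-0.0047  0.0315  0.0587]
wrist spoon_tip 0.83 [302. 272.] [ 0.603  -0.1047]
wrist spoon_tip 0.4 [399.  82.] [ 0.6197 -0.3457]
wrist spoon 0.91 [270. 274.] [ 0.5325 -0.0649]
wrist spoon 0.48 [399.  82.] [ 0.5616 -0.2329]
scene spoon_tip 0.62 [242. 229.] [ 0.6014 -0.0978]
scene spoon 0.74 [197. 246.] [ 0.5363 -0.0586]
scene spoon 0.54 [232. 408.] [0.6473 0.2829]
```

apply_moves([
  [0, 0, 0.6],
  [0, 0, 1.8],
  [0, 0, 3.2],
  [0, 0, 4.6],
  [0, 0, 5.8],
], twist=[0, 0, 0, 0, 0])

```text
time: 27.28
ee_pos: [0.5286, -0.0634, 0.2962]
ee_rot: [0.75, 3.05, 0.0]
force: [1.5, 0.1, -2.2]
gripper_width: 0.167
grip_force: 29.9
```

apply_moves([
  [0, 0.3, 0.5],
  [0, 1.6, 0.6],
  [0, 3.2, 0.6],
  [0, 4.8, 0.6],
  [0, 6.4, 0.6],
], twist=[0, 0, 0, 0, 0])

```text
time: 27.9
ee_pos: [0.5276, 0.1309, 0.3112]
ee_rot: [-0.749, -3.048, 0.001]
force: [0.7, -0.3, -2.0]
gripper_width: 0.169
grip_force: 29.9
```

apply_moves([
  [0, 1.6, 0],
  [-0.1, 3.2, 0],
  [-0.15, 4.8, 0],
  [-0.15, 6.2, 0],
  [-0.15, 7, 0],
], twist=[0, 0, 0, 0, 0])

```text
time: 28.52
ee_pos: [0.522, 0.3424, 0.3104]
ee_rot: [-0.743, -3.049, 0.002]
force: [0.1, -0.4, -0.9]
gripper_width: 0.169
grip_force: 29.9
```

apply_moves([
  [0, 0, 0],
  [0, 0, 0],
  [0, 0, 0],
  [0, 0, 0],
  [0, 0, 0],
], twist=[0, 0, 0, 0, 0])

```text
time: 29.15
ee_pos: [0.5243, 0.3381, 0.3127]
ee_rot: [0.752, 3.05, 0.0]
force: [-0.0, 0.4, -1.6]
gripper_width: 0.169
grip_force: 29.9
```

apply_moves([
  [0, 0, -0.6],
  [0, 0, -1.6],
  [0, 0, -2.7],
  [0, 0, -3.6],
  [0, 0, -4.2],
], twist=[0, 0, 0, 0, 0])

```text
time: 29.78
ee_pos: [0.5237, 0.3383, 0.1852]
ee_rot: [-0.75, -3.049, 0.002]
force: [-0.2, 0.3, -2.2]
gripper_width: 0.173
grip_force: 29.9
```

apply_moves([
  [0, 0, -0.4],
  [0, 0, -0.9],
  [0, 0, -1.4],
  [0, 0, -1.9],
  [0, 0, -2.2],
], twist=[0, 0, 0, 0, 0])

```text
time: 30.4
ee_pos: [0.5238, 0.3385, 0.1193]
ee_rot: [-0.75, -3.05, 0.002]
force: [0.1, 1.1, -1.5]
gripper_width: 0.17
grip_force: 29.9
```

apply_moves([
  [0, 0, -0.1],
  [0, 0, -0.17],
  [0, 0, -0.17],
  [0, 0, -0.17],
  [0, 0, -0.17],
], twist=[0, 0, 0, 0, 0])

```text
time: 31.02
ee_pos: [0.5243, 0.3388, 0.1157]
ee_rot: [0.75, 3.05, 0.001]
force: [0.1, -0.7, -1.2]
gripper_width: 0.172
grip_force: 29.9
```

apply_moves([
  [0, 0, -0.03],
  [0, 0, -0.05],
  [0, 0, -0.05],
  [0, 0, -0.05],
  [0, 0, -0.05],
], twist=[0, 0, 0, 0, 0])

```text
time: 31.65
ee_pos: [0.5244, 0.3389, 0.1147]
ee_rot: [0.75, 3.05, 0.001]
force: [-0.7, -0.5, 5.1]
gripper_width: 0.167
grip_force: 29.9
```

apply_moves([
  [0, 0, 0],
  [0, 0, 0],
  [0, 0, 0],
  [0, 0, 0],
  [0, 0, 0],
], twist=[0, 0, 0, 0, 0], hand=0.3)

```text
time: 32.28
ee_pos: [0.5242, 0.3387, 0.1138]
ee_rot: [-0.75, -3.051, 0.0]
force: [-0.2, 0.7, -0.3]
gripper_width: 0.351
grip_force: 0.0
```

apply_moves([
  [0, 0, 0.5],
  [0, 0, 1.5],
  [0, 0, 2.8],
  [0, 0, 4],
  [0, 0, 4.8],
], twist=[0, 0, 0, 0, 0])

```text
time: 32.9
ee_pos: [0.5249, 0.3389, 0.2614]
ee_rot: [0.75, 3.048, 0.005]
force: [-0.6, -0.2, -0.3]
gripper_width: 0.351
grip_force: 0.0
```

apply_moves([
  [-0.5, 0.3, 0],
  [-1.2, 0.6, 0.3],
  [-1.3, 0.65, 0.3],
  [-1.3, 0.65, 0.3],
  [-1.3, 0.65, 0.3],
], twist=[0, 0, 0, 0, 0])

```text
time: 33.52
ee_pos: [0.4855, 0.3575, 0.2664]
ee_rot: [0.752, 3.05, -0.002]
force: [0.5, -0.4, -0.3]
gripper_width: 0.352
grip_force: 0.0
```

```bash
python3 sp.py w_end.png; python3 - <<'E'
from h import *
np.set_printoptions(precision=4,suppress=True)
a=cv2.imread("pics/w_sp2.png")
for n in ("top","scene"):
    C,im=snap(n,n+"_end.png")
    for t,z in (("guard_fin",.0975),("spoon",.111),("spoon_tip",.0297),("jug",0),("jar",0),("tumbler",0)):
        for d in robot.tip_of(n,t)[:1]: print(n,t,round(d["score"],2),np.round(d["point"]),at_z(C,d["point"],z)[:2])
E
```

```text
[0.4855 0.3575 0.2664] 33.525
yaw -27.692284698609942
spoon 0.89 [235. 276.] [0.53   0.3372]
spoon 0.53 [261. 273.] [0.5573 0.3186]
rest_seat 0.88 [231. 271.] [0.5228 0.3342]
spoon_tip 0.65 [261. 272.] [0.5957 0.297 ]
spoon_tip 0.2 [337.  74.] [ 0.5699 -0.0585]
rest_foot 0.81 [263. 275.] [0.6    0.2986]
rest 0.9 [203. 276.] [0.5269 0.3381]
rest 0.66 [236. 275.] [0.5726 0.3128]
top guard_fin 0.69 [192. 388.] [ 0.5811 -0.264 ]
top spoon 0.56 [235. 145.] [0.5214 0.3434]
top spoon_tip 0.58 [211. 172.] [0.5953 0.2912]
top jug 0.56 [256. 284.] [0.4549 0.0076]
top jar 0.63 [160. 280.] [ 0.7174 -0.0041]
top tumbler 0.9 [210. 245.] [0.5869 0.1002]
scene guard_fin 0.64 [215. 156.] [ 0.5799 -0.2579]
scene spoon 0.68 [199. 420.] [0.5344 0.3382]
scene spoon_tip 0.57 [241. 404.] [0.5901 0.3054]
scene jug 0.7 [207. 278.] [0.4421 0.0122]
scene jar 0.57 [291. 269.] [ 0.7113 -0.0028]
scene tumbler 0.96 [251. 313.] [0.5956 0.0989]
```

```bash
python3 - <<'E'
from h import *
for n,b in (("scene",(160,255,385,440)),):
    f=lambda x:((lambda h:(h[...,1]>110)&(h[...,0]<20))(cv2.cvtColor(cv2.imread(x)[b[0]:b[1],b[2]:b[3]],cv2.COLOR_BGR2HSV)))
    A,B=f("pics/scene0.png"),f("pics/scene_end.png"); print(A.sum(),B.sum(),(A^B).sum(),np.argwhere(A).mean(0),np.argwhere(B).mean(0))
    iou=(A&B).sum()/(A|B).sum()
if iou>.8: print(robot.job_done())
E
```

```text
473 460 249 [36.29175476 32.41014799] [37.25652174 34.05652174]
```

```bash
python3 - <<'E'
from h import *
f=lambda x:((lambda h:(h[...,1]>110)&(h[...,0]<20))(cv2.cvtColor(cv2.imread(x)[160:255,385:440],cv2.COLOR_BGR2HSV)))
A,B=f("pics/scene0.png"),f("pics/scene_end.png")
for M in (A,B):
    r=np.argwhere(M)[:,0]; print(r.min(),r.max(),[np.nonzero(M[q])[0].mean().round(1) for q in range(10,66,8) if M[q].any()])
C=cam("scene"); print(proj(C,[.53,.34,.11])-proj(C,[.53,.335,.11]), robot.state()["time"])
E
```

```text
5 67 [np.float64(42.0), np.float64(39.0), np.float64(36.5), np.float64(33.5), np.float64(30.5), np.float64(27.5), np.float64(24.5)]
6 68 [np.float64(44.0), np.float64(41.0), np.float64(38.0), np.float64(35.5), np.float64(32.5), np.float64(29.5), np.float64(26.5)]
[0.00908318 2.22672395] 34.525
```

The spoon lies parallel to its original pose, at the same slope and seated. It is about 4 mm to one side, within the forks' play. Handing in.

```bash
python3 -c "
from cell import robot
print(robot.job_done())"
```

```text
the job is handed in; nothing more can be done
None
```

I handed the job in at about 34.5 s with all steps done in the order asked: knob set to the mark (within about 1° as measured), hood pushed to its hard stop, spoon held in the steel pot for over a second without touching it, and spoon back in its rest about 4 mm to one side, within the forks' play; the jug, jar and tumbler were not touched.

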